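Latch the dump lever, then set the throttle two turns open and hold it

ROBOT

A 6-joint arm with a two-finger parallel gripper is mounted at the origin on a cart in front of the work surface, level with it; the furniture and walls round the work are solid. World frame = base frame: x ahead of the robot, y to its left, z up, the work surface at z = 0. Lengths are in m, angles in degrees, forces in N, time in s.
With the tool pointing down it reaches from about 0.3 to 0.75 m from the base axis. Payload 8.5 kg.
Tool frame: the origin (TCP) lies on the centre line of the jaws, within the pads' length; the fingertips stand 17 mm ahead of it and the grasp point (between the pads) lies 2 mm behind it (env.tip_extent is the distance from the TCP to the fingertips, in m); z points along the fingers, y is the direction in which the jaws open and shut (so a half turn about z gives the same grasp; the last joint's range is limited). The gripper opens to 85 mm and grips with 20 to 120 N. Pads are 22 mm wide; open, the fingers measure 114 mm over their backs; the gripper's body (76 mm by 85 mm) begins 54 mm behind the grasp point. The pads swing forward as they close: fully open they stand 13 mm farther back than shut.
Start: joints at [50.976, 21.807, 74.336, -0, 83.858, -12.336], TCP at [0.247, 0.491, 0.248] pointing down, gripper open.
Joint ranges: [-178.18, 178.18], [-50.72, 133.34], [12.68, 142.11], [-81.47, 261.47], [9.98, 163.14], [-165.26, 165.26]. Speed limits (degrees/s): [136.94, 136.94, 180, 180, 180, 180].

INTERFACE

Orientations are given as a 3x3 rotation matrix whose columns are the frame's x, y, z axes.
In Python, from rig import telemetry, get_image, camera_params, close_job, env gives the robot as it stands.
- The arm moves only by the tool apply_moves, never from a script. Its argument "motion" is a list of rows, each an object of numbers: "tx", "ty", "tz": the shift along the tool's x, y, z in cm; "turn": the turn about the tool's z in degrees; "jaw": the gripper's target within -1 to 1 (fully open at 1, half-way at 0, shut at -1). In form: [{"tx": .., "ty": .., "tz": .., "turn": .., "jaw": ..}, ...]. A call has 1 to 5 rows; each row is the pose to reach, as a shift and turn from the pose measured when the call began, along the tool's axes at that moment; what a row does not reach only later rows make up. A row lasts 1/12 s, in which the tool goes at most 41.7 mm and 7.16 degrees, less where a joint would pass 70% of its speed; a pose out of reach is approached as far as the arm can. A call with a gripper value outside its range is refused whole. The fingers move at their own pace and stop on an object; "squeeze" is the grip in N (left out, the last holds). Time passes only in rows, so rows that repeat a pose let the fingers close. It gives the time, the measured TCP pose, the force and the opening at its end, in the units of the state.
- telemetry.observe(): the state, without advancing time (a new reading comes with each control period).
- get_image(name): name is "scene" or "top" or "wrist"; returns (picture, depth): 384x512x3 uint8, red, green, blue; 384x512 float32, m along the optical axis (not along the pixel's ray), 0 where there is no reading.
- camera_params(name): a dict with "fx", "fy", "cx", "cy" (pixels), "D" ([k1, k2, p1, p2, k3] as OpenCV has them; the pictures are not rectified), "rvec" (rotation vector, rad) and "tvec" (3), from world to camera coordinates, as OpenCV has them. Camera axes: x right, y down, z forward; pixel columns grow to the right and rows downward; lengths in m; the calibration is good to about 2 mm. A picture is of the moment at which its call begins: read the wrist's pose just before it. camera_params takes no time and is no camera call; for the wrist camera it gives the pose at the moment of the call.
- close_job(): hands the job in, once; it reports no verdict.
The state is a dict: "time_s": time; "q": joint angles; "qvel": joint speeds; "joint_efforts": joint torques, N m; "position": TCP position; "tool_rot": TCP orientation; "ft_force": force on the tool from outside, world axes, zero at the start; "wrist_torque": the same for the moment, N m; "grip_width": finger opening in m.
Only numpy, scipy, OpenCV 4.12 (cv2) and the standard library are available. Lean on these libraries where they do the work, as an engineer would, in place of code of your own. Each camera call takes 0.05 s, during which the arm holds its last target. There are 200 camera calls.

TASK

The throttle on the bench's air station has to be reset with the air dumped. First push the sprung dump lever down past the hinged jaw of its fork clip until the jaw snaps shut over the rod and the lever stays down by itself; then take the throttle handwheel by its upright handle, close it (clockwise seen from above) until it comes to its stop, and open it again by exactly two full turns. Finish there, still gripping the handle so that I can tighten the lock nut, with the lever still latched and the other things on the bench left where they are.

Things in the scene. Friction and masses are not known exactly. Their poses are not given: they have to be found in the camera images.
- air_station: the air station: aluminium plate 150 x 250 x 10 mm fixed to the bench, with the throttle valve and handwheel (left, +y), a gauge (middle) and the dump valve with its lever (right, -y). Origin under the plate's centre, on the bench; x points away from the robot, y left, z up. Only the handwheel and the raised lever stand taller than 85 mm
- lever_grip (a point): middle of the black sleeve (15 mm thick, 50 mm long) on the dump lever, a 10 mm rod that points towards the robot (station's -x). Its pivot is at (45, -75, 50) mm in the station's frame, 110 mm from this point; it swings in its upright plane only. At rest it slopes up 0.42 rad (this point 95 mm above the bench). Pressing on the sleeve from above takes 2 to 6 N
- dump_lever (a joint): angle of the dump lever (rad): 0 at rest, up; grows as it is pressed; level at 0.42; lower stop at 0.57 (sleeve's middle then 33 mm above the bench). The jaw snaps over the rod at about 0.54; press to the stop. Released, the lever springs back up against the underside of the jaw and stays at about 0.41
- clip_seat (a point): centre of the rod's place in the fork clip, 50 mm above the bench, 70 mm from the lever's pivot: a steel fork with a 16 mm wide mouth under the lever, closed on top by the jaw
- clip_jaw (a joint): angle of the sprung hinged jaw over the fork's mouth (rad): 0 shut (level); grows as the rod pushes it down; it springs back to 0 when the rod is below it and cannot open upwards
- handle_mid (a point): middle of the handwheel's upright handle, a black cylinder 18 mm thick and 50 mm long (117 to 167 mm above the bench) that revolves freely on its pin, so it can be gripped from above and led round without turning the hand. It travels on a circle of 48 mm radius about the wheel's axis; the rim beneath reaches up to 114 mm above the bench
- wheel_handle: the same handle; origin at the centre of its lower end, z up
- wheel_axis (a point): point on the handwheel's vertical axis at the height of the handle's middle (142 mm above the bench). Nothing in the circle rises above 120 mm but the handle
- throttle_wheel (a joint): angle of the handwheel (rad): 0 closed, at the hard stop; grows as it opens, counter-clockwise seen from above; one turn is 6.283. At 0 the handle stands at 135 degrees counter-clockwise from the station's x axis. It starts 2 to 7 rad open, needs 2 to 4 N at the handle, and stays where it is left. The wheel keeps its height; its stem rises through the hub
- seal_ring: black rubber lip seal, ring of 60 mm diameter, 8 mm thick, lying on the station's plate in front of the pipe; not part of the job. Origin at its underside
- thread_locker: small red bottle with a white nozzle, 24 x 40 x 94 mm, standing left of the station; not part of the job. Origin at its underside
- wrench: steel open-ended wrench, 150 mm long, lying left of the station; not part of the job. Origin at its underside
- spacer_ring: flat spacer ring, 52 mm diameter, 7 mm thick, lying left of the station; not part of the job. Origin at its underside
- plug_gauge: steel plug gauge, 18 x 94 x 16 mm, lying left of the station; not part of the job. Origin at its underside
- grease_tub: round tub with lid, 68 mm diameter, 52 mm tall, standing behind the station; not part of the job. Origin at its underside

How it is judged:
By the outcome, as a careful person would: the job done as asked, in the order asked, and still so for the second after the job is handed in, while the arm keeps its last pose, push and grip.
It also fails if it takes over 72 s, if anything falls off the work surface, if the arm or the gripper's body presses on something with over 40 N, if the wrist force passes 120 N, or if a joint passes its speed limit or range.

## Working session

There is one attempt and no reset: what is moved stays moved. The work goes in short steps, Python scripts to look and compute and a tool call to move; the robot and the scene stay as the last step left them, time stands still between calls to the robot, and variables do not carry over. Pictures are saved under pics/ and viewed, about 8 in all and at most 12, crops included, and the job is handed in when it is done.

Besides the shell and the picture viewer there is one more tool, called after "Request:" as name(argument=value, ...) on one line, values as JSON. apply_moves: Moves the arm, as the interface text tells. Its arguments: {"type":"object","properties":{"motion":{"type":"array"},"squeeze":{"type":"number"}},"required":["motion"]}

```bash
mkdir -p pics
cat > h.py <<'E'
import numpy as np, cv2
from rig import telemetry, get_image, camera_params, close_job, env
def snap(n,f):
    im,d=get_image(n); cv2.imwrite('pics/'+f+'.png',im[:,:,::-1]); np.savez('pics/'+f+'.npz',im=im,d=d,**{k:np.array(v) for k,v in camera_params(n).items()}); return im,d
def cloud(f):
    z=np.load('pics/'+f+'.npz'); d=z['d']; h,w=d.shape
    K=np.array([[z['fx'],0,z['cx']],[0,z['fy'],z['cy']],[0,0,1]])
    g=np.stack(np.meshgrid(np.arange(w),np.arange(h)),-1).reshape(-1,1,2).astype(float)
    u=cv2.undistortPoints(g,K,z['D']).reshape(h,w,2)
    P=np.dstack([u*d[...,None],d]); R=cv2.Rodrigues(z['rvec'])[0]
    W=(P-z['tvec'].ravel())@R; W[d==0]=np.nan
    return z['im'],W
E
python3 - <<'E'
from h import *
s=telemetry.observe(); print(s); print(env.tip_extent)
for n in('scene','top'): snap(n,n+'0')
a=np.hstack([cv2.imread('pics/scene0.png'),cv2.imread('pics/top0.png')]); 
for n in('scene','top'): print({k:np.round(v,3) for k,v in camera_params(n).items()})
E
```

```text
{'time_s': 0.0, 'q': array([ 5.09769859e+01,  2.18413240e+01,  7.43865408e+01, -3.95560802e-04,
        8.38561289e+01, -1.23368426e+01]), 'qvel': array([ 0.02896029, -0.0318337 , -0.00106516, -0.0106543 , -0.02313844,
       -0.00111852]), 'joint_efforts': array([-5.80957949e-04, -4.48455977e+01, -2.31286615e+01, -1.69527730e-04,
        4.69765160e-03, -3.86831388e-06]), 'position': array([0.24684453, 0.49119156, 0.2476981 ]), 'tool_rot': array([[-8.93480000e-01,  4.49102046e-01, -9.17686832e-04],
       [ 4.49102879e-01,  8.93479321e-01, -1.14322048e-03],
       [ 3.06511549e-04, -1.43358044e-03, -9.99998925e-01]]), 'ft_force': array([-0.34586425,  0.22417305, -0.06696743]), 'wrist_torque': array([-0.00042761, -0.04297927,  0.04142769]), 'grip_width': 0.0853241730518015}
0.017
{'fx': np.float64(498.241), 'fy': np.float64(498.241), 'cx': np.float64(261.299), 'cy': np.float64(193.319), 'D': array([-0.016,  0.   ,  0.   ,  0.   ,  0.   ]), 'rvec': array([ 2.059, -1.16 ,  0.501]), 'tvec': array([0.042, 0.471, 0.514])}
{'fx': np.float64(418.895), 'fy': np.float64(418.895), 'cx': np.float64(253.97), 'cy': np.float64(188.846), 'D': array([-0.135,  0.   ,  0.   ,  0.   ,  0.   ]), 'rvec': array([ 2.143, -2.143,  0.174]), 'tvec': array([0.366, 0.476, 0.921])}
```

View pics/top0.png

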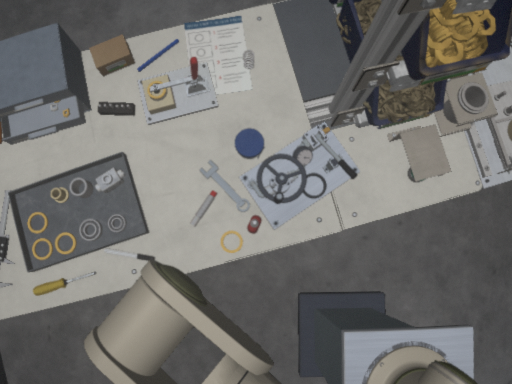

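View pics/scene0.png

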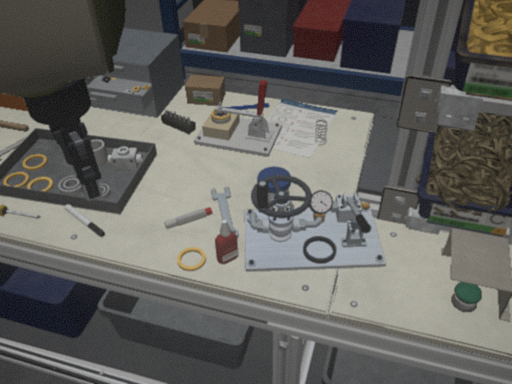

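The top view shows the plate with corners near (243,193), (278,223), (357,172) and (322,125). The wheel is at (281,178), with the handle probably at its left or top. The lever sleeve is at (347,168). A frame post stands near (340,120).

Run:
```python
from h import *
im,W=cloud('top0')
for p in [(243,193),(278,223),(357,172),(322,125),(281,178),(347,168),(320,135),(258,188),(315,185),(340,120),(395,70),(425,150)]: print(p,np.round(W[p[1],p[0]],3))
# plate points: z 5..14mm near
z=W[...,2]; m=((z>.005)&(z<.016)).astype(np.uint8); roi=np.zeros_like(m); roi[110:235,225:370]=1; m*=roi
m=cv2.morphologyEx(m,cv2.MORPH_OPEN,np.ones((3,3)))
n,l,st,_=cv2.connectedComponentsWithStats(m); k=1+np.argmax(st[1:,4]); print(st[k])
P=W[l==k][:,:2]; r=cv2.minAreaRect((P*1000).astype(np.float32)); print(r); print(cv2.boxPoints(r))
# dark tall points
hsv=cv2.cvtColor(im,cv2.COLOR_RGB2HSV); 
for f,roi in (('top0',(110,235,225,370)),('scene0',(160,270,235,390))):
    im,W=cloud(f); v=im.max(2); a,b,c,d=roi
    R=np.zeros(v.shape,bool); R[a:b,c:d]=1
    m=R&(v<70)&(W[...,2]>.117)&(W[...,2]<.18)
    print(f,'handle',m.sum(),np.round(np.nanmedian(W[m],0),4),np.argwhere(m).mean(0)[::-1])
    for lo,hi in((.125,.14),(.14,.155),(.155,.165),(.165,.175)):
        q=m&(W[...,2]>lo)&(W[...,2]<hi); print(lo,q.sum(),np.round(np.nanmean(W[q],0),4))
c=[cv2.resize(cv2.imread('pics/'+f+'.png')[a:b,x:y],(760,int(760*(b-a)/(y-x)))) for f,a,b,x,y in(('top0',115,230,235,375),('scene0',165,270,235,390))]
cv2.imwrite('pics/c0.png',cv2.resize(np.vstack(c),None,fx=.52,fy=.52))
```

```text
(243, 193) [0.471 0.391 0.003]
(278, 223) [0.4   0.31  0.013]
(357, 172) [0.521 0.119 0.01 ]
(322, 125) [0.635 0.201 0.015]
(281, 178) [0.487 0.309 0.113]
(347, 168) [0.511 0.165 0.103]
(320, 135) [0.599 0.213 0.054]
(258, 188) [0.478 0.356 0.039]
(315, 185) [0.49  0.221 0.008]
(340, 120) [0.649 0.156 0.012]
(395, 70) [0.65  0.115 0.297]
(425, 150) [ 0.56  -0.025  0.077]
[ 239  166   79   63 1233]
((482.0089416503906, 309.69696044921875), (151.97386169433594, 125.4961929321289), 33.885902404785156)
[[383.94382 319.42145]
 [453.9131  215.24084]
 [580.0741  299.97247]
 [510.1048  404.15308]]
top0 handle 28 [0.4344 0.3212 0.1529] [276.78571429 199.89285714]
0.125 5 [0.4347 0.3201 0.134 ]
0.14 10 [0.4348 0.3203 0.1479]
0.155 7 [0.4358 0.322  0.1613]
0.165 6 [0.4362 0.3209 0.168 ]
scene0 handle 246 [0.4354 0.312  0.1438] [262.10569106 196.19512195]
0.125 72 [0.4359 0.3131 0.1325]
0.14 73 [0.4361 0.3127 0.1475]
0.155 57 [0.4364 0.3134 0.1602]
0.165 11 [0.4392 0.3122 0.1655]
```

View pics/c0.png

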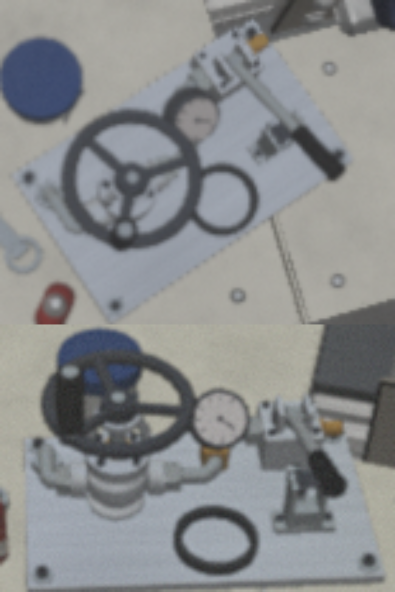

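The crop shows the handle at the near-left of the wheel, about (0.436, 0.314). The lever is up, with its sleeve towards the robot at about (0.50, 0.155). The fork clip stands under the rod.

Run:
```python
from h import *
from scipy.optimize import least_squares
im,W=cloud('top0'); I=im.astype(int); z=W[...,2]
R=np.zeros(z.shape,bool); R[112:235,230:372]=1
near=R&(W[...,0]>.36)&(W[...,0]<.66)&(W[...,1]>.08)&(W[...,1]<.42)
m=(near&(I[...,2]>=I[...,0]-2)&(z<.02)).astype(np.uint8)
m=cv2.morphologyEx(m,cv2.MORPH_CLOSE,np.ones((9,9)))
n,l,st,_=cv2.connectedComponentsWithStats(m); k=1+np.argmax(st[1:,4]); 
P=W[(l==k)&(z<.02)][:,:2]; r=cv2.minAreaRect((P*1000).astype(np.float32)); print(st[k],r); print(cv2.boxPoints(r))
# wheel rim
dark=(I.max(2)<95)
for f in('top0','scene0'):
    im,W=cloud(f); v=im.max(2); z=W[...,2]; d=np.hypot(W[...,0]-.487,W[...,1]-.309)
    m=(v<95)&(z>.098)&(z<.120)&(d<.085)&(d>.03)
    Q=W[m]; 
    s=least_squares(lambda p:np.hypot(Q[:,0]-p[0],Q[:,1]-p[1])-p[2],[.487,.309,.06],loss='soft_l1',f_scale=.004).x; print(f,'rim',m.sum(),s)
    d=np.hypot(W[...,0]-.51,W[...,1]-.165)
    m=(v<60)&(z>.065)&(z<.13)&(d<.05); Q=W[m]; c=Q.mean(0); u=np.linalg.svd(Q-c)[2][0]; print('sleeve',m.sum(),c,u, np.degrees(np.arctan2(u[1],u[0])),np.degrees(np.arctan2(u[2],np.hypot(*u[:2]))))
```

```text
[ 231  116  139  114 6098] ((624.1587524414062, 177.32086181640625), (237.4197540283203, 591.380615234375), 42.72640609741211)
[[ 336.32886   313.9911  ]
 [ 737.5796   -120.438286]
 [ 911.98865    40.650635]
 [ 510.7379    475.08002 ]]
top0 rim 572 [0.48683909 0.30844373 0.04736526]
sleeve 99 [0.50883357 0.16454521 0.10348207] [-0.74575385 -0.5146182   0.42310672] -145.39182391002558 25.030883873097082
scene0 rim 801 [0.48522649 0.30585065 0.0475658 ]
sleeve 135 [0.50287271 0.15972837 0.10179439] [-0.74445025 -0.58158894  0.32794532] -142.00188029263924 19.144112415535513
```

Request:
apply_moves(motion=[{"tx": -3.5, "ty": -1.7, "tz": 0, "turn": 0, "jaw": -1}, {"tx": -7, "ty": -3.3, "tz": 0, "turn": 0, "jaw": -1}, {"tx": -10.5, "ty": -5, "tz": 0, "turn": 0, "jaw": -1}, {"tx": -14, "ty": -6.7, "tz": 0, "turn": 0, "jaw": -1}, {"tx": -14, "ty": -6.7, "tz": 0, "turn": 0, "jaw": -1}], squeeze=40)

```text
time_s: 0.52
position: [0.3451, 0.3644, 0.2475]
tool_rot: [[-0.891, 0.454, -0.0], [0.454, 0.891, -0.003], [-0.001, -0.003, -1.0]]
ft_force: [0.7, 0.1, 0.3]
grip_width: 0.0256
```

Request:
apply_moves(motion=[{"tx": -3.5, "ty": -1.7, "tz": 0, "turn": 0, "jaw": -1}, {"tx": -7, "ty": -3.3, "tz": 0, "turn": 0, "jaw": -1}, {"tx": -10.5, "ty": -5, "tz": 0, "turn": 0, "jaw": -1}, {"tx": -12, "ty": -5.8, "tz": 0, "turn": 0, "jaw": -1}, {"tx": -12, "ty": -5.8, "tz": 0, "turn": 0, "jaw": -1}])

```text
time_s: 0.93
position: [0.4275, 0.2558, 0.2474]
tool_rot: [[-0.889, 0.458, -0.001], [0.458, 0.889, -0.004], [-0.001, -0.003, -1.0]]
ft_force: [-0.8, -0.3, 0.3]
grip_width: 0.0004
```

Run:
```python
from h import *
s=telemetry.observe(); print(s['position'],s['tool_rot'].round(3),s['ft_force'],s['grip_width'])
snap('wrist','w1')
im,W=cloud('w1'); I=im.astype(int); z=W[...,2]; v=I.max(2)
d=np.hypot(W[...,0]-.506,W[...,1]-.163)
m=(v<60)&(z>.065)&(z<.13)&(d<.05); Q=W[m]; print(m.sum())
if len(Q)>20:
    c=Q.mean(0); u=np.linalg.svd(Q-c)[2][0]; print(c,u,np.degrees(np.arctan2(u[1],u[0])),Q.min(0),Q.max(0))
d=np.hypot(W[...,0]-.436,W[...,1]-.314); m=(v<70)&(z>.12)&(z<.18)&(d<.05)
print(m.sum(),W[m].mean(0) if m.any() else 0)
```

```text
[0.42746151 0.25583571 0.24739887] [[-0.889  0.458 -0.001]
 [ 0.458  0.889 -0.004]
 [-0.001 -0.003 -1.   ]] [-0.81469664 -0.26383607  0.26400487] 0.00043828483971586986
227
[0.49470883 0.16342321 0.10485293] [ 0.72055504  0.62563486 -0.29896731] 40.96673568795709 [0.48596064 0.15149347 0.0952408 ] [0.50450717 0.17265203 0.11227699]
764 [0.4342093  0.31885201 0.15230325]
```

View pics/w1.png

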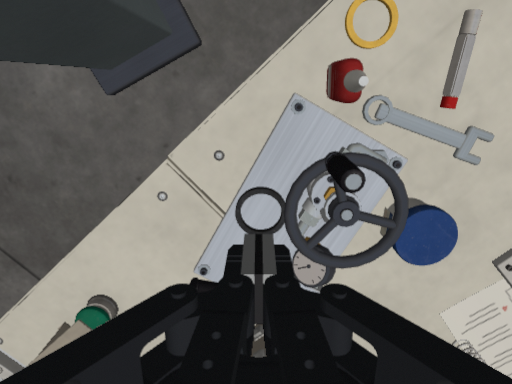

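The wrist view has plate screws at (298,105), (398,163) and (204,271), and the handle top at (353,181). The lever is hidden behind the gripper. The screws give the station frame.

```bash
cat >> h.py <<'E'
def cast(f,px,h):
    z=np.load('pics/'+f+'.npz'); K=np.array([[z['fx'],0,z['cx']],[0,z['fy'],z['cy']],[0,0,1]])
    u=cv2.undistortPoints(np.array(px,float).reshape(-1,1,2),K,z['D']).reshape(-1,2)
    R=cv2.Rodrigues(z['rvec'])[0]; C=-R.T@z['tvec'].ravel(); d=np.c_[u,np.ones(len(u))]@R
    return C+d*((h-C[2])/d[:,2])[:,None]
E
python3 - <<'E'
from h import *
A,B,C=cast('w1',[(298,105),(398,163),(204,271)],.011)
print(A,B,C); print(np.linalg.norm(A-B),np.linalg.norm(A-C))
x=(B-A)[:2]; y=(A-C)[:2]; print(np.degrees(np.arctan2(x[1],x[0])),np.degrees(np.arctan2(y[1],y[0]))-90)
O=((B+C)/2)[:2]; a=np.arctan2(y[1],y[0])-np.pi/2; print('O',O,a)
R=np.array([[np.cos(a),-np.sin(a)],[np.sin(a),np.cos(a)]])
for n,p in dict(pivot=(.045,-.075),grip_rest=(.045-.1004,-.075),grip_stop=(.045-.1088,-.075),clip=(-.025,-.075)).items(): print(n,O+R@np.array(p))
hp=cast('w1',[(353,181)],.167)[0]; print('handle',hp)
ax=cast('w1',[(346,215)],.114)[0]; print('hub?',ax)
for w in ([.486,.307],ax[:2]): d=R.T@(hp[:2]-w); print(np.hypot(*d),np.degrees(np.arctan2(d[1],d[0])), R.T@(w-O))
im,W=cloud('w1');v=im.max(2);z=W[...,2];d=np.hypot(W[...,0]-.486,W[...,1]-.307)
from scipy.optimize import least_squares
m=(v<95)&(z>.1)&(z<.117)&(d<.085)&(d>.035);Q=W[m];print(m.sum(),least_squares(lambda p:np.hypot(Q[:,0]-p[0],Q[:,1]-p[1])-p[2],[.487,.309,.06],loss='soft_l1',f_scale=.003).x)
E
```

```text
[0.39677929 0.32005737 0.011     ] [0.50569377 0.39310716 0.011     ] [0.5265601  0.12903559 0.011     ]
0.131143572461468 0.23093804134278179
33.85006573213826 34.19231309707561
O [0.51612694 0.26107137] 0.596768442416749
pivot [0.59549689 0.22432343]
grip_rest [0.51245043 0.1679014 ]
grip_stop [0.50550232 0.16318084]
clip [0.53759597 0.18498536]
handle [0.43943429 0.32039666 0.167     ]
hub? [0.48602545 0.31040591 0.114     ]
0.04845447040183439 129.75749058156705 [0.00089095 0.05492065]
0.047650297391414215 133.70477487060313 [0.00282602 0.05772356]
4123 [0.48389239 0.31074092 0.04718698]
```

Request:
apply_moves(motion=[{"tx": -3, "ty": -1.3, "tz": 1, "turn": 0, "jaw": -1}, {"tx": -6, "ty": -2.6, "tz": 3, "turn": 0, "jaw": -1}, {"tx": -9, "ty": -3.9, "tz": 6, "turn": 0, "jaw": -1}, {"tx": -11.1, "ty": -4.9, "tz": 9, "turn": 0, "jaw": -1}, {"tx": -11.1, "ty": -4.9, "tz": 9.5, "turn": 0, "jaw": -1}])

```text
time_s: 1.4
position: [0.5024, 0.1608, 0.1479]
tool_rot: [[-0.889, 0.458, -0.008], [0.459, 0.889, -0.004], [0.005, -0.007, -1.0]]
ft_force: [-0.7, 0.5, -1.9]
grip_width: -0.0001
```

Request:
apply_moves(motion=[{"tx": 0, "ty": 0, "tz": 0, "turn": 0, "jaw": -1}])

```text
time_s: 1.48
position: [0.5016, 0.1614, 0.1464]
tool_rot: [[-0.888, 0.459, -0.012], [0.459, 0.888, -0.004], [0.008, -0.009, -1.0]]
ft_force: [-0.2, 0.7, 0.5]
grip_width: 0.0003
```

Run:
```python
from h import *
snap('scene','s2')
c=cv2.imread('pics/s2.png')[130:290,230:440]; cv2.imwrite('pics/s2c.png',cv2.resize(c,None,fx=3,fy=3,interpolation=cv2.INTER_CUBIC))
```

```text
(no output)
```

View pics/s2c.png

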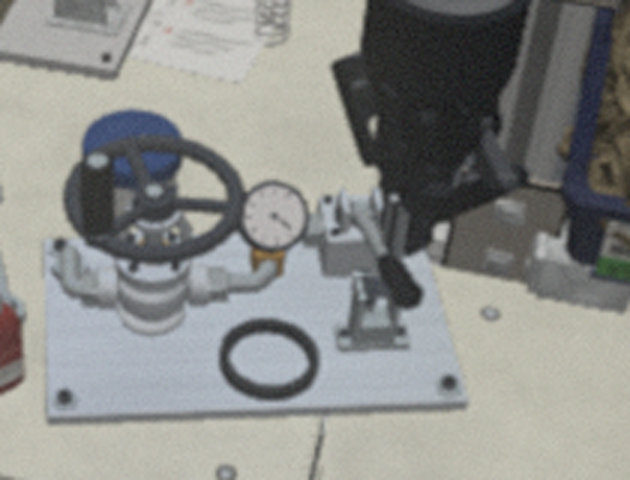

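The tips end at about crop (395,255), just above the sleeve. I'll check by projecting the tip position and the estimated sleeve middle into the same view.

Run:
```python
from h import *
z=np.load('pics/s2.npz');K=np.array([[z['fx'],0,z['cx']],[0,z['fy'],z['cy']],[0,0,1]])
s=telemetry.observe();p=s['position'];t=p+.017*s['tool_rot'][:,2];print(p,t,s['ft_force'])
P=np.array([t,[.510,.166,.095],[.5125,.168,.095],[.537,.185,.05],[.5955,.2243,.05]])
q=cv2.projectPoints(P,z['rvec'],z['tvec'],K,z['D'])[0].reshape(-1,2); print((q-[230,130])*3)
im,W=cloud('s2');v=im.max(2)
m=np.zeros(v.shape,bool);m[210:235,355:375]=1;m&=(v<60)&(W[...,2]<.12)&(W[...,2]>.07);Q=W[m];print(m.sum(),Q.mean(0),np.argwhere(m).mean(0)[::-1]*3-[690,390]);print(cast('s2',[(230+402/3,130+280/3)],.095))
```

```text
[0.50152331 0.16159932 0.14673434] [0.50133115 0.16152999 0.12973557] [ 0.50375891 -0.83004293 -0.50213134]
[[399.42588079 244.78043616]
 [390.13085841 276.97261392]
 [388.58705223 272.92146183]
 [369.14584008 290.2658716 ]
 [349.2154452  209.59089268]]
129 [0.50262368 0.15932132 0.10200932] [397.76744186 280.93023256]
[[0.51120504 0.15938697 0.095     ]]
```

Request:
apply_moves(motion=[{"tx": -0.15, "ty": -0.2, "tz": 1.0, "turn": 0, "jaw": -1}, {"tx": -0.15, "ty": -0.2, "tz": 2.0, "turn": 0, "jaw": -1}, {"tx": -0.15, "ty": -0.2, "tz": 3.0, "turn": 0, "jaw": -1}, {"tx": -0.15, "ty": -0.2, "tz": 4.0, "turn": 0, "jaw": -1}, {"tx": -0.15, "ty": -0.2, "tz": 5.0, "turn": 0, "jaw": -1}])

```text
time_s: 1.95
position: [0.5011, 0.1607, 0.098]
tool_rot: [[-0.89, 0.456, -0.009], [0.456, 0.89, -0.004], [0.006, -0.007, -1.0]]
ft_force: [-1.4, -1.4, 4.0]
grip_width: -0.0004
```

Request:
apply_moves(motion=[{"tx": 0, "ty": 0, "tz": 0.6, "turn": 0, "jaw": -1}])

```text
time_s: 2.03
position: [0.5007, 0.162, 0.0927]
tool_rot: [[-0.891, 0.455, -0.008], [0.455, 0.891, -0.004], [0.005, -0.007, -1.0]]
ft_force: [-1.0, -2.1, 4.8]
grip_width: -0.0002
```

Request:
apply_moves(motion=[{"tx": -0.1, "ty": -0.25, "tz": 0.7, "turn": 0, "jaw": -1}, {"tx": -0.1, "ty": -0.25, "tz": 1.3, "turn": 0, "jaw": -1}, {"tx": -0.1, "ty": -0.25, "tz": 1.9, "turn": 0, "jaw": -1}, {"tx": -0.1, "ty": -0.25, "tz": 2.5, "turn": 0, "jaw": -1}, {"tx": -0.1, "ty": -0.25, "tz": 3.0, "turn": 0, "jaw": -1}])

```text
time_s: 2.45
position: [0.4995, 0.1604, 0.0636]
tool_rot: [[-0.891, 0.453, -0.007], [0.453, 0.891, -0.004], [0.005, -0.007, -1.0]]
ft_force: [-3.7, 0.1, 4.1]
grip_width: -0.0001
```

Request:
apply_moves(motion=[{"tx": 0, "ty": 0, "tz": 0.3, "turn": 0, "jaw": -1}])

```text
time_s: 2.53
position: [0.4994, 0.1612, 0.0611]
tool_rot: [[-0.892, 0.452, -0.006], [0.452, 0.892, -0.004], [0.004, -0.006, -1.0]]
ft_force: [-0.0, -2.7, 4.3]
grip_width: 0.0
```

Request:
apply_moves(motion=[{"tx": 0, "ty": 0, "tz": 0.3, "turn": 0, "jaw": -1}])

```text
time_s: 2.62
position: [0.4996, 0.1618, 0.0587]
tool_rot: [[-0.892, 0.451, -0.004], [0.451, 0.892, -0.004], [0.002, -0.006, -1.0]]
ft_force: [-0.7, -2.9, 3.9]
grip_width: -0.0001
```

Request:
apply_moves(motion=[{"tx": 0, "ty": -0.2, "tz": 0.3, "turn": 0, "jaw": -1}, {"tx": 0, "ty": -0.2, "tz": 0.4, "turn": 0, "jaw": -1}])

```text
time_s: 2.78
position: [0.4998, 0.1612, 0.0565]
tool_rot: [[-0.893, 0.451, 0.0], [0.451, 0.893, -0.002], [-0.001, -0.002, -1.0]]
ft_force: [-4.0, 4.5, 22.4]
grip_width: -0.0001
```

Request:
apply_moves(motion=[{"tx": 0, "ty": 0, "tz": 0.3, "turn": 0, "jaw": -1}, {"tx": 0, "ty": 0, "tz": 0.3, "turn": 0, "jaw": -1}])

```text
time_s: 2.95
position: [0.5, 0.1616, 0.0558]
tool_rot: [[-0.893, 0.45, 0.003], [0.45, 0.893, -0.002], [-0.003, -0.0, -1.0]]
ft_force: [-9.8, -1.6, 28.3]
grip_width: 0.0003
```

At the stop, with 28 N. Releasing upwards now.

Request:
apply_moves(motion=[{"tx": 0, "ty": 0, "tz": -0.5, "turn": 0, "jaw": -1}, {"tx": 0, "ty": 0, "tz": -1.5, "turn": 0, "jaw": -1}, {"tx": 0, "ty": 0, "tz": -3.5, "turn": 0, "jaw": -1}, {"tx": 0, "ty": 0, "tz": -7, "turn": 0, "jaw": -1}, {"tx": 0, "ty": 0, "tz": -11, "turn": 0, "jaw": -1}])

```text
time_s: 3.37
position: [0.499, 0.162, 0.1662]
tool_rot: [[-0.893, 0.45, -0.0], [0.45, 0.893, -0.002], [-0.001, -0.002, -1.0]]
ft_force: [0.7, 0.8, -0.2]
grip_width: -0.0004
```

Request:
apply_moves(motion=[{"tx": 1, "ty": 2, "tz": -3, "turn": 0, "jaw": -1}, {"tx": 2, "ty": 5, "tz": -6, "turn": 0, "jaw": -1}, {"tx": 3, "ty": 8, "tz": -7, "turn": 0, "jaw": 0}, {"tx": 4.5, "ty": 10, "tz": -7, "turn": 0, "jaw": 0.3}, {"tx": 4.5, "ty": 10, "tz": -7, "turn": 0, "jaw": 0.3}])

```text
time_s: 3.78
position: [0.5033, 0.2758, 0.2371]
tool_rot: [[-0.895, 0.446, 0.002], [0.446, 0.895, 0.001], [-0.002, 0.002, -1.0]]
ft_force: [-1.2, 0.6, 0.7]
grip_width: 0.0356
```

Run:
```python
from h import *
s=telemetry.observe(); print(s['position'],s['tool_rot'].round(3),s['ft_force'],s['grip_width'])
snap('scene','s3'); snap('wrist','w3')
a=cv2.resize(cv2.imread('pics/s3.png')[150:280,240:400],None,fx=3,fy=3,interpolation=cv2.INTER_CUBIC)
b=cv2.resize(cv2.imread('pics/w3.png'),None,fx=.6,fy=.6)
c=np.zeros((390,480+307,3),np.uint8);c[:,:480]=a;c[:230,480:]=b[:230];cv2.imwrite('pics/c3.png',c)
im,W=cloud('s3');v=im.max(2);d=np.hypot(W[...,0]-.503,W[...,1]-.161);m=(v<60)&(d<.045)&(W[...,2]>.025)&(W[...,2]<.13);print('sleeve',m.sum(),W[m].mean(0))
```

```text
[0.50328718 0.27578098 0.23710631] [[-0.895  0.446  0.002]
 [ 0.446  0.895  0.001]
 [-0.002  0.002 -1.   ]] [-1.18662398  0.55673848  0.68869461] 0.035606888360801205
sleeve 140 [0.49895653 0.15587858 0.05560661]
```

View pics/c3.png

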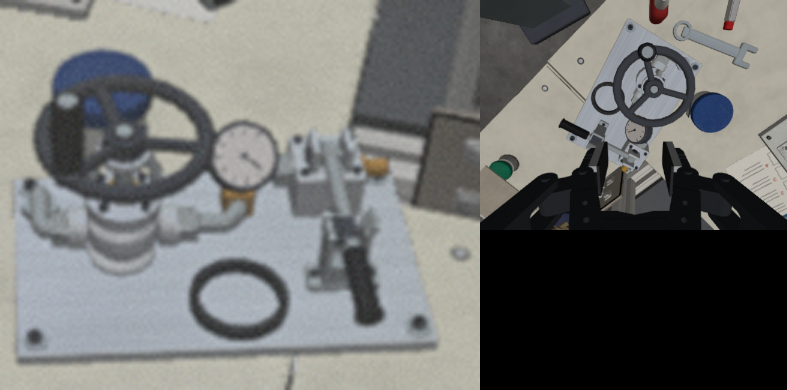

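The lever is latched: it lies level under the jaw, with the sleeve surface at z≈0.056. In the wrist view the handle top is at about (278,85) and the hub at (288,150). I'll refine both.

Run:
```python
from h import *
from scipy.optimize import least_squares
im,W=cloud('w3');v=im.max(2);z=W[...,2]
d=np.hypot(W[...,0]-.439,W[...,1]-.32); m=(z>.162)&(z<.172)&(d<.03); print(m.sum(),W[m].mean(0),(W[m].min(0)+W[m].max(0))/2,W[m].max(0)-W[m].min(0))
d=np.hypot(W[...,0]-.486,W[...,1]-.309)
m=(v<95)&(z>.1)&(z<.117)&(d<.085)&(d>.035);Q=W[m];print(m.sum(),least_squares(lambda p:np.hypot(Q[:,0]-p[0],Q[:,1]-p[1])-p[2],[.487,.309,.06],loss='soft_l1',f_scale=.003).x)
print(cast('w3',[(278,85)],.167),cast('w3',[(288,150)],.12))
```

```text
768 [0.44057608 0.31753461 0.16642854] [0.44079005 0.31759675 0.16600701] [0.01775347 0.0176216  0.00662097]
5124 [0.48664837 0.30816518 0.04687974]
[[0.43992996 0.31750706 0.167     ]] [[0.48652645 0.30631465 0.12      ]]
```

Request:
apply_moves(motion=[{"tx": 2.5, "ty": 0.3, "tz": 0, "turn": 0, "jaw": 0.2}, {"tx": 5, "ty": 0.6, "tz": 0, "turn": 0, "jaw": 0.2}, {"tx": 7.5, "ty": 0.95, "tz": 0, "turn": 0, "jaw": 0.2}, {"tx": 7.5, "ty": 0.95, "tz": 1.5, "turn": 0, "jaw": 0.2}, {"tx": 7.5, "ty": 0.95, "tz": 2.5, "turn": 0, "jaw": 0.2}])

```text
time_s: 4.3
position: [0.44, 0.3143, 0.2107]
tool_rot: [[-0.894, 0.448, 0.0], [0.448, 0.894, -0.001], [-0.001, -0.001, -1.0]]
ft_force: [-0.1, 0.5, -0.9]
grip_width: 0.0512
```

Request:
apply_moves(motion=[{"tx": 0, "ty": 0, "tz": 0.1, "turn": 0, "jaw": 0.2}])

```text
time_s: 4.38
position: [0.4394, 0.3134, 0.2081]
tool_rot: [[-0.894, 0.448, -0.002], [0.448, 0.894, -0.003], [0.001, -0.003, -1.0]]
ft_force: [0.5, -0.9, -0.2]
grip_width: 0.0512
```

Request:
apply_moves(motion=[{"tx": 0.1, "ty": 0.4, "tz": 1.5, "turn": 0, "jaw": 0.2}, {"tx": 0.1, "ty": 0.4, "tz": 3.2, "turn": 0, "jaw": 0.2}, {"tx": 0.1, "ty": 0.4, "tz": 4.8, "turn": 0, "jaw": 0.2}, {"tx": 0.1, "ty": 0.4, "tz": 6.1, "turn": 0, "jaw": 0.2}, {"tx": 0.1, "ty": 0.4, "tz": 6.1, "turn": 0, "jaw": 0.2}])

```text
time_s: 4.8
position: [0.4397, 0.3161, 0.1451]
tool_rot: [[-0.893, 0.449, -0.006], [0.45, 0.893, -0.004], [0.004, -0.007, -1.0]]
ft_force: [0.1, 0.1, -1.1]
grip_width: 0.0511
```

Request:
apply_moves(motion=[{"tx": 0, "ty": 0, "tz": 0, "turn": 0, "jaw": -1}, {"tx": 0, "ty": 0, "tz": 0, "turn": 0, "jaw": -1}, {"tx": 0, "ty": 0, "tz": 0, "turn": 0, "jaw": -1}, {"tx": 0, "ty": 0, "tz": 0, "turn": 0, "jaw": -1}, {"tx": 0, "ty": 0, "tz": 0, "turn": 0, "jaw": -1}], squeeze=30)

```text
time_s: 5.22
position: [0.4404, 0.3161, 0.1462]
tool_rot: [[-0.893, 0.45, -0.004], [0.45, 0.893, -0.004], [0.002, -0.005, -1.0]]
ft_force: [1.9, -1.4, 4.4]
grip_width: 0.0171
```

Request:
apply_moves(motion=[{"tx": 0, "ty": 0, "tz": 0, "turn": 0, "jaw": -1}, {"tx": 0, "ty": 0, "tz": 0, "turn": 0, "jaw": -1}])

```text
time_s: 5.38
position: [0.4404, 0.316, 0.1462]
tool_rot: [[-0.893, 0.45, -0.004], [0.45, 0.893, -0.004], [0.002, -0.005, -1.0]]
ft_force: [1.0, -0.9, -0.0]
grip_width: 0.0172
```

```bash
cat > rows.py <<'E'
import sys; from h import *
# usage: rows.py cx cy r sign step angles_total_calls
cx,cy,r,sg,st,n=map(float,sys.argv[1:7]); c=np.array([cx,cy])
s=telemetry.observe(); p=s['position'][:2]; R=s['tool_rot']; d=p-c; f=np.degrees(np.arctan2(d[1],d[0]))
print('t',round(s['time_s'],2),'p',s['position'].round(4),'ang',f.round(2),'r',np.hypot(*d).round(4),'F',s['ft_force'].round(1),'w',s['grip_width'].round(4))
for k in range(int(n)):
    out=[]
    for j in range(1,5):
        a=np.radians(f+sg*st*j); t=c+r*np.array([np.cos(a),np.sin(a)])-p; out.append((R[:2,:2].T@t*100).round(2).tolist())
    print('tz %.2f'%((s['position'][2]-.146)*100),out); f+=sg*st*4; p=c+r*np.array([np.cos(np.radians(f)),np.sin(np.radians(f))])
E
python3 rows.py .4865 .3082 .048 -1 15 3
```

```text
Traceback (most recent call last):
  File "rows.py", line 5, in <module>
    print('t',round(s['time_s'],2),'p',s['position'].round(4),'ang',f.round(2),'r',np.hypot(*d).round(4),'F',s['ft_force'].round(1),'w',s['grip_width'].round(4))
                                                                                                                                        ^^^^^^^^^^^^^^^^^^^^^
AttributeError: 'float' object has no attribute 'round'
```

```bash
sed -i "s/s\['grip_width'\].round(4)/round(s['grip_width'],4)/" rows.py
python3 rows.py .4865 .3082 .048 -1 15 3
```

```text
t 5.38 p [0.4404 0.316  0.1462] ang 170.33 r 0.0467 F [ 1.  -0.9 -0. ] w 0.0172
tz 0.02 [[0.33, 1.2], [0.21, 2.45], [-0.23, 3.62], [-0.95, 4.64]]
tz 0.02 [[-0.97, 0.8], [-2.11, 1.32], [-3.34, 1.53], [-4.59, 1.41]]
tz 0.02 [[-1.17, -0.44], [-2.19, -1.16], [-2.99, -2.13], [-3.51, -3.27]]
```

Request:
apply_moves(motion=[{"tx": 0.33, "ty": 1.2, "tz": 0, "turn": 0, "jaw": -1}, {"tx": 0.21, "ty": 2.45, "tz": 0, "turn": 0, "jaw": -1}, {"tx": -0.23, "ty": 3.62, "tz": 0, "turn": 0, "jaw": -1}, {"tx": -0.95, "ty": 4.64, "tz": 0, "turn": 0, "jaw": -1}, {"tx": -0.95, "ty": 4.64, "tz": 0, "turn": 0, "jaw": -1}], squeeze=50)

```text
time_s: 5.8
position: [0.4714, 0.3537, 0.1463]
tool_rot: [[-0.893, 0.45, -0.002], [0.45, 0.893, -0.003], [0.0, -0.004, -1.0]]
ft_force: [2.2, -1.7, 3.0]
grip_width: 0.0168
```

```bash
python3 rows.py .4865 .3082 .048 -1 15 3
```

```text
t 5.8 p [0.4714 0.3537 0.1463] ang 108.34 r 0.048 F [ 2.2 -1.7  3. ] w 0.0168
tz 0.03 [[-0.99, 0.77], [-2.15, 1.25], [-3.39, 1.41], [-4.63, 1.25]]
tz 0.03 [[-1.16, -0.48], [-2.15, -1.24], [-2.92, -2.23], [-3.4, -3.39]]
tz 0.03 [[-0.16, -1.24], [-0.0, -2.48], [0.48, -3.64], [1.24, -4.64]]
```

Request:
apply_moves(motion=[{"tx": -0.99, "ty": 0.77, "tz": 0, "turn": 0, "jaw": -1}, {"tx": -2.15, "ty": 1.25, "tz": 0, "turn": 0, "jaw": -1}, {"tx": -3.39, "ty": 1.41, "tz": 0, "turn": 0, "jaw": -1}, {"tx": -4.63, "ty": 1.25, "tz": 0, "turn": 0, "jaw": -1}, {"tx": -4.63, "ty": 1.25, "tz": 0, "turn": 0, "jaw": -1}])

```text
time_s: 6.22
position: [0.5202, 0.3438, 0.1464]
tool_rot: [[-0.893, 0.451, 0.001], [0.451, 0.893, -0.001], [-0.001, -0.001, -1.0]]
ft_force: [6.5, 4.3, -2.0]
grip_width: 0.0168
```

Request:
apply_moves(motion=[{"tx": -1.16, "ty": -0.48, "tz": 0, "turn": 0, "jaw": -1}, {"tx": -2.15, "ty": -1.24, "tz": 0, "turn": 0, "jaw": -1}, {"tx": -2.92, "ty": -2.23, "tz": 0, "turn": 0, "jaw": -1}, {"tx": -3.4, "ty": -3.39, "tz": 0, "turn": 0, "jaw": -1}, {"tx": -3.4, "ty": -3.39, "tz": 0, "turn": 0, "jaw": -1}])

```text
time_s: 6.63
position: [0.5342, 0.2957, 0.1463]
tool_rot: [[-0.892, 0.452, -0.002], [0.452, 0.892, -0.003], [0.0, -0.003, -1.0]]
ft_force: [-3.1, -2.2, -0.0]
grip_width: 0.0167
```

```bash
python3 rows.py .4865 .3082 .048 -1 15 2
```

```text
t 6.63 p [0.5342 0.2957 0.1463] ang -14.75 r 0.0493 F [-3.1 -2.2 -0. ] w 0.0167
tz 0.03 [[0.03, -1.28], [0.25, -2.51], [0.79, -3.64], [1.6, -4.6]]
tz 0.03 [[1.03, -0.71], [2.21, -1.13], [3.46, -1.23], [4.69, -1.01]]
```

Request:
apply_moves(motion=[{"tx": 0.03, "ty": -1.28, "tz": 0, "turn": 0, "jaw": -1}, {"tx": 0.25, "ty": -2.51, "tz": 0, "turn": 0, "jaw": -1}, {"tx": 0.79, "ty": -3.64, "tz": 0, "turn": 0, "jaw": -1}, {"tx": 1.6, "ty": -4.6, "tz": 0, "turn": 0, "jaw": -1}, {"tx": 1.6, "ty": -4.6, "tz": 0, "turn": 0, "jaw": -1}])

```text
time_s: 7.05
position: [0.4967, 0.2613, 0.1464]
tool_rot: [[-0.892, 0.452, -0.004], [0.452, 0.892, -0.003], [0.002, -0.004, -1.0]]
ft_force: [-3.2, 3.2, -1.9]
grip_width: 0.0172
```

Request:
apply_moves(motion=[{"tx": 1.03, "ty": -0.71, "tz": 0, "turn": 0, "jaw": -1}, {"tx": 2.21, "ty": -1.13, "tz": 0, "turn": 0, "jaw": -1}, {"tx": 3.46, "ty": -1.23, "tz": 0, "turn": 0, "jaw": -1}, {"tx": 4.69, "ty": -1.01, "tz": 0, "turn": 0, "jaw": -1}, {"tx": 4.69, "ty": -1.01, "tz": 0, "turn": 0, "jaw": -1}])

```text
time_s: 7.47
position: [0.4517, 0.2761, 0.1465]
tool_rot: [[-0.892, 0.452, 0.004], [0.452, 0.892, 0.003], [-0.002, 0.005, -1.0]]
ft_force: [14.4, 16.3, -13.3]
grip_width: 0.0167
```

```bash
python3 - <<'E'
import numpy as np
from scipy.optimize import least_squares
Q=np.array([[.4404,.316],[.4714,.3537],[.5202,.3438],[.5342,.2957]])
print(least_squares(lambda p:np.hypot(Q[:,0]-p[0],Q[:,1]-p[1])-.048,[.4865,.3082]).x)
E
python3 rows.py .4865 .3082 .048 -1 10 2
```

```text
[0.48782023 0.30848905]
t 7.47 p [0.4517 0.2761 0.1465] ang -137.27 r 0.0473 F [ 14.4  16.3 -13.3] w 0.0167
tz 0.05 [[0.78, 0.3], [1.46, 0.78], [2.05, 1.38], [2.52, 2.06]]
tz 0.05 [[0.35, 0.76], [0.56, 1.57], [0.63, 2.4], [0.55, 3.24]]
```

```bash
python3 - <<'E'
import numpy as np
from scipy.optimize import least_squares
Q=np.array([[.4404,.316],[.4714,.3537],[.5202,.3438],[.5342,.2957],[.4967,.2613],[.4517,.2761]])
r=least_squares(lambda p:np.hypot(Q[:,0]-p[0],Q[:,1]-p[1])-p[2],[.4865,.3082,.048]);print(r.x,r.fun*1000)
E
python3 rows.py .4872 .3085 .048 -1 9 2
```

```text
[0.48770768 0.30837203 0.04810459] [-0.18588004  0.06766029 -0.03285002  0.08375031 -0.1813422   0.24866172]
t 7.47 p [0.4517 0.2761 0.1465] ang -137.57 r 0.048 F [ 14.4  16.3 -13.3] w 0.0167
tz 0.05 [[0.68, 0.32], [1.3, 0.75], [1.85, 1.26], [2.31, 1.86]]
tz 0.05 [[0.36, 0.66], [0.62, 1.37], [0.76, 2.11], [0.78, 2.86]]
```

Request:
apply_moves(motion=[{"tx": 0.68, "ty": 0.32, "tz": 0, "turn": 0, "jaw": -1}, {"tx": 1.3, "ty": 0.75, "tz": 0, "turn": 0, "jaw": -1}, {"tx": 1.8, "ty": 1.26, "tz": 0, "turn": 0, "jaw": -1}, {"tx": 2.25, "ty": 1.86, "tz": 0, "turn": 0, "jaw": -1}, {"tx": 2.25, "ty": 1.86, "tz": 0, "turn": 0, "jaw": -1}])

```text
time_s: 7.88
position: [0.44, 0.3033, 0.1464]
tool_rot: [[-0.892, 0.451, 0.005], [0.451, 0.892, 0.003], [-0.003, 0.005, -1.0]]
ft_force: [2.5, 3.5, -3.0]
grip_width: 0.0166
```

```bash
python3 rows.py .4877 .3084 .048 -1 4 2
```

```text
t 7.88 p [0.44   0.3033 0.1464] ang -173.86 r 0.048 F [ 2.5  3.5 -3. ] w 0.0166
tz 0.04 [[0.17, 0.29], [0.33, 0.58], [0.46, 0.89], [0.57, 1.21]]
tz 0.04 [[0.09, 0.32], [0.15, 0.65], [0.19, 0.99], [0.21, 1.32]]
```

Expected stop at around -191°. Moving another 16°, then small steps.

Request:
apply_moves(motion=[{"tx": 0.17, "ty": 0.29, "tz": 0, "turn": 0, "jaw": -1}, {"tx": 0.33, "ty": 0.58, "tz": 0, "turn": 0, "jaw": -1}, {"tx": 0.46, "ty": 0.89, "tz": 0, "turn": 0, "jaw": -1}, {"tx": 0.57, "ty": 1.21, "tz": 0, "turn": 0, "jaw": -1}, {"tx": 0.57, "ty": 1.21, "tz": 0, "turn": 0, "jaw": -1}])

```text
time_s: 8.3
position: [0.4405, 0.317, 0.1463]
tool_rot: [[-0.892, 0.451, 0.005], [0.451, 0.892, 0.003], [-0.003, 0.005, -1.0]]
ft_force: [3.2, -0.4, -2.5]
grip_width: 0.0166
```

Request:
apply_moves(motion=[{"tx": 0.05, "ty": 0.15, "tz": 0, "turn": 0, "jaw": -1}, {"tx": 0.08, "ty": 0.3, "tz": 0, "turn": 0, "jaw": -1}, {"tx": 0.08, "ty": 0.3, "tz": 0, "turn": 0, "jaw": -1}])

```text
time_s: 8.55
position: [0.4407, 0.3183, 0.1463]
tool_rot: [[-0.892, 0.451, 0.003], [0.451, 0.892, -0.002], [-0.003, -0.0, -1.0]]
ft_force: [2.0, -12.4, 2.2]
grip_width: 0.0168
```

```bash
python3 rows.py .4877 .3084 .048 -1 4 2
```

```text
t 8.55 p [0.4407 0.3183 0.1463] ang 168.08 r 0.048 F [  2.  -12.4   2.2] w 0.0168
tz 0.03 [[0.07, 0.33], [0.13, 0.66], [0.15, 0.99], [0.16, 1.33]]
tz 0.03 [[-0.02, 0.33], [-0.06, 0.67], [-0.12, 1.0], [-0.21, 1.32]]
```

Request:
apply_moves(motion=[{"tx": 0.05, "ty": 0.2, "tz": 0, "turn": 0, "jaw": -1}, {"tx": 0.07, "ty": 0.3, "tz": 0, "turn": 0, "jaw": -1}, {"tx": 0.07, "ty": 0.3, "tz": 0, "turn": 0, "jaw": -1}, {"tx": 0.07, "ty": 0.3, "tz": 0, "turn": 0, "jaw": -1}])

```text
time_s: 8.88
position: [0.4408, 0.3186, 0.1462]
tool_rot: [[-0.892, 0.451, 0.0], [0.451, 0.892, -0.008], [-0.004, -0.007, -1.0]]
ft_force: [1.1, -19.2, 4.2]
grip_width: 0.0168
```

```bash
python3 rows.py .4877 .3084 .048 1 15 1
```

```text
t 8.88 p [0.4408 0.3186 0.1462] ang 167.74 r 0.048 F [  1.1 -19.2   4.2] w 0.0168
tz 0.02 [[-0.47, -1.16], [-1.23, -2.16], [-2.22, -2.93], [-3.37, -3.42]]
```

Stop confirmed: 19 N with no further travel, and the TCP angle is about 168.3°. Now opening counter-clockwise by 720°.

```bash
python3 rows.py .4877 .3084 .048 1 18 3
```

```text
t 8.88 p [0.4408 0.3186 0.1462] ang 167.74 r 0.048 F [  1.1 -19.2   4.2] w 0.0168
tz 0.02 [[-0.6, -1.38], [-1.6, -2.5], [-2.89, -3.26], [-4.36, -3.58]]
tz 0.02 [[-1.49, 0.15], [-2.87, 0.75], [-3.99, 1.74], [-4.76, 3.04]]
tz 0.02 [[-0.32, 1.47], [-0.18, 2.96], [0.42, 4.34], [1.42, 5.46]]
```

Request:
apply_moves(motion=[{"tx": -0.6, "ty": -1.38, "tz": 0, "turn": 0, "jaw": -1}, {"tx": -1.6, "ty": -2.5, "tz": 0, "turn": 0, "jaw": -1}, {"tx": -2.89, "ty": -3.26, "tz": 0, "turn": 0, "jaw": -1}, {"tx": -4.36, "ty": -3.58, "tz": 0, "turn": 0, "jaw": -1}, {"tx": -4.36, "ty": -3.58, "tz": 0, "turn": 0, "jaw": -1}])

```text
time_s: 9.3
position: [0.4648, 0.2664, 0.1464]
tool_rot: [[-0.892, 0.453, 0.0], [0.453, 0.891, -0.006], [-0.003, -0.006, -1.0]]
ft_force: [3.2, 0.6, -4.3]
grip_width: 0.0164
```

Request:
apply_moves(motion=[{"tx": -1.49, "ty": 0.15, "tz": 0, "turn": 0, "jaw": -1}, {"tx": -2.87, "ty": 0.75, "tz": 0, "turn": 0, "jaw": -1}, {"tx": -3.99, "ty": 1.74, "tz": 0, "turn": 0, "jaw": -1}, {"tx": -4.76, "ty": 3.04, "tz": 0, "turn": 0, "jaw": -1}, {"tx": -4.76, "ty": 3.04, "tz": 0, "turn": 0, "jaw": -1}])

```text
time_s: 9.72
position: [0.5213, 0.274, 0.1463]
tool_rot: [[-0.892, 0.453, -0.001], [0.453, 0.892, -0.004], [-0.0, -0.004, -1.0]]
ft_force: [-1.0, 3.6, 1.8]
grip_width: 0.0168
```

```bash
python3 rows.py .4877 .3084 .048 1 18 3
```

```text
t 9.72 p [0.5213 0.274  0.1463] ang -45.63 r 0.0481 F [-1.   3.6  1.8] w 0.0168
tz 0.03 [[-0.25, 1.48], [-0.03, 2.97], [0.64, 4.32], [1.68, 5.39]]
tz 0.03 [[1.33, 0.7], [2.81, 0.95], [4.3, 0.74], [5.64, 0.07]]
tz 0.03 [[1.07, -1.05], [1.77, -2.38], [2.03, -3.86], [1.81, -5.34]]
```

Request:
apply_moves(motion=[{"tx": -0.25, "ty": 1.48, "tz": 0, "turn": 0, "jaw": -1}, {"tx": -0.03, "ty": 2.97, "tz": 0, "turn": 0, "jaw": -1}, {"tx": 0.64, "ty": 4.32, "tz": 0, "turn": 0, "jaw": -1}, {"tx": 1.68, "ty": 5.39, "tz": 0, "turn": 0, "jaw": -1}, {"tx": 1.68, "ty": 5.39, "tz": 0, "turn": 0, "jaw": -1}])

```text
time_s: 10.13
position: [0.5294, 0.3326, 0.1463]
tool_rot: [[-0.893, 0.45, -0.001], [0.45, 0.893, -0.002], [0.0, -0.002, -1.0]]
ft_force: [-0.7, 2.4, 1.5]
grip_width: 0.0169
```

Request:
apply_moves(motion=[{"tx": 1.33, "ty": 0.7, "tz": 0, "turn": 0, "jaw": -1}, {"tx": 2.81, "ty": 0.95, "tz": 0, "turn": 0, "jaw": -1}, {"tx": 4.3, "ty": 0.74, "tz": 0, "turn": 0, "jaw": -1}, {"tx": 5.64, "ty": 0.07, "tz": 0, "turn": 0, "jaw": -1}, {"tx": 5.64, "ty": 0.07, "tz": 0, "turn": 0, "jaw": -1}])

```text
time_s: 10.55
position: [0.4772, 0.3559, 0.1463]
tool_rot: [[-0.893, 0.449, -0.003], [0.449, 0.893, -0.009], [-0.002, -0.009, -1.0]]
ft_force: [2.1, -16.1, 1.4]
grip_width: 0.0164
```

```bash
python3 rows.py .4877 .3084 .048 1 18 3
```

```text
t 10.55 p [0.4772 0.3559 0.1463] ang 102.42 r 0.0486 F [  2.1 -16.1   1.4] w 0.0164
tz 0.03 [[0.96, -1.17], [1.57, -2.54], [1.72, -4.03], [1.41, -5.5]]
tz 0.03 [[-0.75, -1.3], [-1.87, -2.3], [-3.25, -2.91], [-4.74, -3.06]]
tz 0.03 [[-1.47, 0.32], [-2.77, 1.07], [-3.77, 2.19], [-4.38, 3.56]]
```

Request:
apply_moves(motion=[{"tx": 0.96, "ty": -1.17, "tz": 0, "turn": 0, "jaw": -1}, {"tx": 1.57, "ty": -2.54, "tz": 0, "turn": 0, "jaw": -1}, {"tx": 1.72, "ty": -4.03, "tz": 0, "turn": 0, "jaw": -1}, {"tx": 1.41, "ty": -5.5, "tz": 0, "turn": 0, "jaw": -1}, {"tx": 1.41, "ty": -5.5, "tz": 0, "turn": 0, "jaw": -1}])

```text
time_s: 10.97
position: [0.4398, 0.3115, 0.1464]
tool_rot: [[-0.893, 0.45, -0.001], [0.45, 0.893, -0.009], [-0.003, -0.009, -1.0]]
ft_force: [5.1, -3.2, -7.1]
grip_width: 0.0168
```

Request:
apply_moves(motion=[{"tx": -0.75, "ty": -1.3, "tz": 0, "turn": 0, "jaw": -1}, {"tx": -1.87, "ty": -2.3, "tz": 0, "turn": 0, "jaw": -1}, {"tx": -3.25, "ty": -2.91, "tz": 0, "turn": 0, "jaw": -1}, {"tx": -4.74, "ty": -3.06, "tz": 0, "turn": 0, "jaw": -1}, {"tx": -4.74, "ty": -3.06, "tz": 0, "turn": 0, "jaw": -1}])

```text
time_s: 11.38
position: [0.4702, 0.2637, 0.1464]
tool_rot: [[-0.892, 0.451, 0.002], [0.451, 0.892, -0.004], [-0.004, -0.003, -1.0]]
ft_force: [5.7, 8.5, -7.2]
grip_width: 0.0168
```

```bash
python3 rows.py .4877 .3084 .048 1 18 3
```

```text
t 11.38 p [0.4702 0.2637 0.1464] ang -111.32 r 0.048 F [ 5.7  8.5 -7.2] w 0.0168
tz 0.04 [[-1.45, 0.38], [-2.72, 1.18], [-3.67, 2.34], [-4.23, 3.74]]
tz 0.04 [[-0.09, 1.5], [0.29, 2.95], [1.09, 4.22], [2.25, 5.17]]
tz 0.04 [[1.4, 0.55], [2.9, 0.64], [4.35, 0.26], [5.62, -0.54]]
```

Request:
apply_moves(motion=[{"tx": -1.45, "ty": 0.38, "tz": 0, "turn": 0, "jaw": -1}, {"tx": -2.72, "ty": 1.18, "tz": 0, "turn": 0, "jaw": -1}, {"tx": -3.67, "ty": 2.34, "tz": 0, "turn": 0, "jaw": -1}, {"tx": -4.23, "ty": 3.74, "tz": 0, "turn": 0, "jaw": -1}, {"tx": -4.23, "ty": 3.74, "tz": 0, "turn": 0, "jaw": -1}])

```text
time_s: 11.8
position: [0.5257, 0.2792, 0.1464]
tool_rot: [[-0.893, 0.451, 0.003], [0.451, 0.893, -0.003], [-0.004, -0.001, -1.0]]
ft_force: [3.0, 0.7, 0.8]
grip_width: 0.0167
```

Request:
apply_moves(motion=[{"tx": -0.09, "ty": 1.5, "tz": 0, "turn": 0, "jaw": -1}, {"tx": 0.29, "ty": 2.95, "tz": 0, "turn": 0, "jaw": -1}, {"tx": 1.09, "ty": 4.22, "tz": 0, "turn": 0, "jaw": -1}, {"tx": 2.25, "ty": 5.17, "tz": 0, "turn": 0, "jaw": -1}, {"tx": 2.25, "ty": 5.17, "tz": 0, "turn": 0, "jaw": -1}])

```text
time_s: 12.22
position: [0.5263, 0.3374, 0.1463]
tool_rot: [[-0.894, 0.449, 0.001], [0.449, 0.894, -0.003], [-0.002, -0.003, -1.0]]
ft_force: [-4.7, -0.7, 2.9]
grip_width: 0.0167
```

```bash
python3 rows.py .4877 .3084 .048 1 18 3
```

```text
t 12.22 p [0.5263 0.3374 0.1463] ang 36.88 r 0.0483 F [-4.7 -0.7  2.9] w 0.0167
tz 0.03 [[1.45, 0.42], [2.95, 0.41], [4.37, -0.07], [5.58, -0.96]]
tz 0.03 [[0.87, -1.22], [1.32, -2.66], [1.31, -4.16], [0.83, -5.58]]
tz 0.03 [[-0.89, -1.21], [-2.12, -2.08], [-3.55, -2.53], [-5.05, -2.52]]
```

Request:
apply_moves(motion=[{"tx": 1.45, "ty": 0.42, "tz": 0, "turn": 0, "jaw": -1}, {"tx": 2.95, "ty": 0.41, "tz": 0, "turn": 0, "jaw": -1}, {"tx": 4.37, "ty": -0.07, "tz": 0, "turn": 0, "jaw": -1}, {"tx": 5.58, "ty": -0.96, "tz": 0, "turn": 0, "jaw": -1}, {"tx": 5.58, "ty": -0.96, "tz": 0, "turn": 0, "jaw": -1}])

```text
time_s: 12.63
position: [0.4693, 0.353, 0.1463]
tool_rot: [[-0.894, 0.447, -0.0], [0.447, 0.894, -0.006], [-0.002, -0.005, -1.0]]
ft_force: [0.4, -5.2, -0.8]
grip_width: 0.0166
```

```bash
python3 rows.py .4877 .3084 .048 1 13 1
```

```text
t 12.63 p [0.4693 0.353  0.1463] ang 112.45 r 0.0482 F [ 0.4 -5.2 -0.8] w 0.0166
tz 0.03 [[0.6, -0.91], [1.0, -1.92], [1.16, -3.0], [1.07, -4.08]]
```

Request:
apply_moves(motion=[{"tx": 0.6, "ty": -0.91, "tz": 0, "turn": 0, "jaw": -1}, {"tx": 1.0, "ty": -1.92, "tz": 0, "turn": 0, "jaw": -1}, {"tx": 1.1, "ty": -2.6, "tz": 0, "turn": 0, "jaw": -1}, {"tx": 1.15, "ty": -3.4, "tz": 0, "turn": 0, "jaw": -1}, {"tx": 1.15, "ty": -3.4, "tz": 0, "turn": 0, "jaw": -1}])

```text
time_s: 13.05
position: [0.4432, 0.3268, 0.1464]
tool_rot: [[-0.894, 0.447, 0.002], [0.447, 0.894, -0.006], [-0.004, -0.005, -1.0]]
ft_force: [5.3, -3.7, -4.5]
grip_width: 0.017
```

```bash
python3 rows.py .4877 .3084 .048 1 2 1
```

```text
t 13.05 p [0.4432 0.3268 0.1464] ang 157.57 r 0.0481 F [ 5.3 -3.7 -4.5] w 0.017
tz 0.04 [[-0.02, -0.17], [-0.05, -0.33], [-0.07, -0.5], [-0.1, -0.66]]
```

Request:
apply_moves(motion=[{"tx": -0.05, "ty": -0.33, "tz": 0, "turn": 0, "jaw": -1}, {"tx": -0.1, "ty": -0.66, "tz": 0, "turn": 0, "jaw": -1}, {"tx": -0.13, "ty": -0.8, "tz": 0, "turn": 0, "jaw": -1}, {"tx": -0.13, "ty": -0.8, "tz": 0, "turn": 0, "jaw": -1}, {"tx": -0.13, "ty": -0.8, "tz": 0, "turn": 0, "jaw": -1}])

```text
time_s: 13.47
position: [0.4408, 0.319, 0.1464]
tool_rot: [[-0.895, 0.447, 0.004], [0.447, 0.895, -0.006], [-0.007, -0.003, -1.0]]
ft_force: [5.9, -1.8, -3.2]
grip_width: 0.0167
```

```bash
python3 rows.py .4877 .3084 .048 1 .5 1
```

```text
t 13.47 p [0.4408 0.319  0.1464] ang 167.23 r 0.0481 F [ 5.9 -1.8 -3.2] w 0.0167
tz 0.04 [[-0.02, -0.04], [-0.03, -0.08], [-0.04, -0.12], [-0.05, -0.16]]
```

Request:
apply_moves(motion=[{"tx": -0.04, "ty": -0.12, "tz": 0, "turn": 0, "jaw": -1}, {"tx": -0.04, "ty": -0.12, "tz": 0, "turn": 0, "jaw": -1}, {"tx": -0.04, "ty": -0.12, "tz": 0, "turn": 0, "jaw": -1}, {"tx": -0.04, "ty": -0.12, "tz": 0, "turn": 0, "jaw": -1}])

```text
time_s: 13.8
position: [0.4406, 0.3181, 0.1463]
tool_rot: [[-0.895, 0.446, 0.007], [0.446, 0.895, -0.005], [-0.008, -0.002, -1.0]]
ft_force: [6.3, -0.5, -3.7]
grip_width: 0.0164
```

```bash
python3 rows.py .4877 .3084 .048 1 .5 1
python3 - <<'E'
from h import *
snap('scene','s4'); s=telemetry.observe(); print(s['position'],s['ft_force'],s['time_s'])
a=cv2.imread('pics/s4.png')[130:280,190:400]; cv2.imwrite('pics/s4c.png',cv2.resize(a,None,fx=3,fy=3,interpolation=cv2.INTER_CUBIC))
im,W=cloud('s4');v=im.max(2);d=np.hypot(W[...,0]-.503,W[...,1]-.161);m=(v<60)&(d<.045)&(W[...,2]>.025)&(W[...,2]<.13);print('sleeve',m.sum(),W[m].mean(0))
E
```

```text
t 13.8 p [0.4406 0.3181 0.1463] ang 168.42 r 0.0481 F [ 6.3 -0.5 -3.7] w 0.0164
tz 0.03 [[-0.02, -0.04], [-0.03, -0.08], [-0.04, -0.12], [-0.06, -0.16]]
[0.440585   0.31805982 0.14636984] [ 6.25777353 -1.35003902 -4.51203836] 13.85
sleeve 157 [0.49885363 0.1557536  0.05560721]
```

View pics/s4c.png

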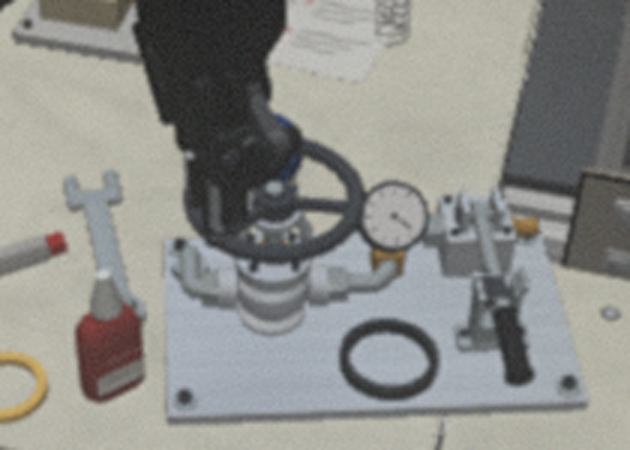

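The lever is still latched (sleeve surface z 0.0556, unchanged). The handle is gripped and back at the stop's angle after two turns, and the neighbouring objects haven't moved. Handing in.

```bash
python3 -c "
from h import *
s=telemetry.observe(); print(s['position'],s['grip_width'],s['ft_force']); print(close_job())"
```

```text
[0.440585   0.31805982 0.14636984] 0.016673533288611226 [ 6.25777353 -1.35003902 -4.51203836]
the job is handed in; nothing more can be done
None
```

The throttle is reset as you asked and the job is handed in at 13.9 s of the 72 s allowed. The gripper is still holding the handle.

- **Dump lever:** I pressed it to its lower stop (28 N) and let go. It stayed down under the jaw, and it was at the same height in the last picture (sleeve surface about 56 mm above the bench, both times).
- **Closing:** I turned the wheel clockwise to its hard stop. Pushing 19 N against it moved it only about 0.3°. With the push eased off, the handle sits at about 168.5° there.
- **Opening:** I then turned it counter-clockwise two full turns, following the handle's angle all the way round. It finished at 168.4°, so two turns to within about half a degree, because the stop angle had to be estimated from readings taken under load.
- **Final hold:** The fingers are 16.7 mm apart on the 18 mm handle, with about 8 N at the wrist. The highest wrist force I read was 30 N while pressing the lever.
- **Other things:** In the last picture the seal ring, bottle and wrench are where they were. The spacer ring and plug gauge are only partly in view, and the grease tub is mostly hidden behind the gripper. I judged all of this by eye.

No check failed. The estimates of the lever sleeve's position differed by up to about 1 cm, mostly along the rod, which did not affect the press.

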